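# Put the soldering supplies back in the bench organiser

### The job

Tidy the soldering supplies back into the organiser tray, each in its own module: the large solder reel over the upright pin, the flux jar in the round cup, the pump bottle in the square well and the thick syringe lying in the long trough (tip at either end). Set each down rather than dropping it, seated flat on its module's floor, and do not tip the bottle over. The small wire spool and the thin syringe do not belong in the tray: leave them where they are.

Things in the scene. Friction and masses are not known exactly. Their poses are not given: they have to be found in the camera images.
- solder_reel: Full reel of solder wire, the larger of the two reels: black plastic flanges 56 mm in diameter, 34 mm tall, wound nearly flush with dull grey wire, with a 24 mm bore right through from top to bottom. Stands upright on one flange. Origin at the centre of its underside, z up along the bore. About 140 g.
- flux_jar: Low round closed jar of flux: white body 45 mm in diameter, aluminium screw lid 48 mm in diameter from 24 mm up to its top at 40 mm. Stands upright. Origin at the centre of its underside, z up. About 70 g.
- pump_bottle: Small white pump bottle for solvent with a steel push dish on top: round body 46 mm in diameter, straight up to 74 mm, dish 41 mm in diameter, 96 mm tall overall. Closed. Stands upright. Origin at the centre of its underside, z up. About 130 g.
- flux_syringe: The thicker and longer of two cream plastic syringes without plunger rod, lying on its side: barrel 18 mm in diameter, 93 mm long overall, black tip cap at +x, finger ears at the -x end (30 mm across, level, so it does not roll). Origin at the underside below mid-length (axis 9 mm higher); x along the barrel to the tip, z up. Plain barrel from x = -43 to +26 mm. 25 g.
- wire_spool: Look-alike that does not belong in the tray: the smaller reel, flanges 38 mm in diameter, 26 mm tall, 16 mm bore, same black plastic with grey wire. Origin at the centre of its underside.
- glue_syringe: Look-alike that does not belong in the tray: the thinner, shorter cream syringe, barrel 11 mm in diameter, 70 mm long, ears 20 mm across. Lies on its side. Origin under the middle of its length, x along the barrel to the tip.
- spindle_module: Module with an upright steel pin in its middle: pin 10 mm in diameter (18 mm at its foot), tapered tip 28 mm above the floor. Fixed. Grey base plate 114 mm (its x) by 82 mm (its y), 5 mm thick, level, 4 mm above the table; origin at the centre of the plate's underside, so its floor is at z = 5 mm. The 4 modules fill a black tray (rim 12 mm high) 2 by 2 in any order, parallel, 117 mm apart in x, 85 in y.
- cup_module: Module with a shallow round cup: 64 mm inside diameter, wall 5 mm thick, rim 6 mm above the floor. Fixed. Grey base plate 114 mm (its x) by 82 mm (its y), 5 mm thick, level, 4 mm above the table; origin at the centre of the plate's underside, so its floor is at z = 5 mm.
- well_module: Module with a square well: 62 mm by 62 mm inside, walls 4 mm thick, rim 18 mm above the floor. Fixed. Grey base plate 114 mm (its x) by 82 mm (its y), 5 mm thick, level, 4 mm above the table; origin at the centre of the plate's underside, so its floor is at z = 5 mm.
- trough_module: Module with a long trough along its x axis: 106 mm long and 44 mm wide inside, closed by end walls; its side walls are cut away along the middle 66 mm to leave room for fingers. Walls 4 mm thick, 12 mm above the floor. Fixed. Grey base plate 114 mm (its x) by 82 mm (its y), 5 mm thick, level, 4 mm above the table; origin at the centre of the plate's underside, so its floor is at z = 5 mm.
Mind the look-alikes: they are no part of the job. What is shaped like the pump_bottle but green is not meant. Leave any yellow look-alike of the flux_syringe alone.

How it is judged:
By the outcome, as a careful person would: the job done as asked, in the order asked, and still so for the second after the job is handed in, with the robot touching nothing.
It also fails if it takes over 128 s, if anything falls off the work surface, if the arm or the gripper's body presses on something with over 40 N, if the wrist force passes 120 N, or if a joint passes its speed limit or range.

### The arm

A 6-joint arm with a two-finger parallel gripper is mounted at the origin on the work surface. World frame = base frame: x ahead of the robot, y to its left, z up, the work surface at z = 0. Lengths are in m, angles in rad, forces in N, time in s.
With the tool pointing down it reaches from about 0.425 to 0.95 m from the base axis. Payload 14.7 kg.
Tool frame: the origin (TCP) lies at the very end of the fingers, on their centre line; the grasp point (between the pads) lies 19 mm behind it; z points along the fingers, y is the line along which they close (so a half turn about z gives the same grasp; the last joint's range is limited). The gripper opens to 85 mm and grips with 20 to 120 N. Pads are 22 mm wide; open, the fingers measure 114 mm over their backs; the gripper's body (76 mm by 85 mm) begins 54 mm behind the grasp point. The pads swing forward as they close: fully open they stand 13 mm farther back than shut.
Start: joints at [1.233, 0.48, 1.596, -0, 1.065, -0.047], TCP at [0.186, 0.623, 0.231] pointing down, gripper open.
Joint ranges: [-2.75, 2.75], [-0.82, 2.05], [0.23, 2.67], [-1.56, 4.7], [0.09, 2.69], [-2.92, 2.92]. Speed limits (rad/s): [1.89, 1.89, 2.39, 3.01, 3.01, 3.01].

### API

Orientations are given as a rotation vector (axis times angle).
In Python, from rig import manip gives the robot as it stands.
- The arm moves only by the shell command python3 -m creep 'ROWS' [FORCE]. ROWS is JSON, one flat list of numbers, 7 for each row, row after row: the turn, a rotation vector about the world's x, y, z in degrees, then the shift along the world's x, y, z in cm, then the closure in counts, from 0 (fully open) to 255 (shut). In form: [ax, ay, az, x, y, z, claw, ax, ay, az, x, y, z, claw, ...]. A call has 1 to 5 rows; each row shifts and turns the commanded pose from where the row before left it; what a row does not reach is not made up. A row lasts 1/8 s, in which the tool goes at most 62.5 mm and 10.7 degrees, less where a joint would pass 70% of its speed; a pose out of reach is approached as far as the arm can. A call is refused whole if a number of a shift passes 6.25 or a number of a turn 10.7, either way. A call with a gripper value outside its range is refused whole. The fingers move at their own pace and stop on an object; FORCE is the grip in N (left out, the last holds). Time passes only in rows, so rows that do not move let the fingers close. It gives the time, the measured TCP pose, the force, the opening and the grip force at its end, in the units of the state.
- manip.sense(): the state, without advancing time (a new reading comes with each control period).
- manip.grab_frame(name): name is "scene" or "top" or "wrist"; returns a dict with "image" (420x560x3 uint8, blue, green, red), "mtx" (3x3 intrinsics, pixels), "R" (3x3) and "t" (3): a world point X has camera coordinates R X + t. Camera axes: x right, y down, z forward; pixel columns grow to the right and rows downward; lengths in m; the calibration is good to about 2 mm. A picture is of the moment at which its call begins. There is no depth.
- manip.sign_off(): hands the job in; it is judged then, once.
Trained networks look in a picture, given as the dict that the camera call returned (one of the last four; its "shot" number tells which), for a name from the list of things; names that differ only in an ending like _2 or _b are one class to them, and where a whole thing is asked for, a point or a joint stands for the part that bears it (a point fixed in the world has none). Each returns a list of dicts, best first, with "conf" (0 to 1); they miss things now and then, are a little off and sometimes report something else, mostly with a low value. They report only what shows in the picture. A call takes as long as a camera call. They do not tell look-alikes from the thing itself.
- manip.boxes_of(picture, target): "uv" ([column, row] in pixels, amid what is visible of it).
- manip.trace(picture, target): "region" (420x560 bool, what is visible of it) and "uv" ([column, row] in pixels, amid what is visible of it).
The state is a dict: "clock": time; "q": joint angles; "joint_vel": joint speeds; "joint_torque": joint torques, N m; "ee_pos": TCP position; "eef_rot": TCP orientation; "force": force on the tool from outside, world axes, zero at the start; "moment": the same for the moment, N m; "gripper_width": finger opening in m; "gripper_force": force on a finger pad.
Only numpy, scipy, OpenCV 4.12 (cv2) and the standard library are available. Lean on these libraries where they do the work, as an engineer would, in place of code of your own. Each camera call takes 0.05 s, during which the arm holds its last target. There are 200 camera calls.

## Working session

There is one attempt and no reset: what is moved stays moved. The work goes in short steps, Python scripts to look and compute and a shell command to move; the robot and the scene stay as the last step left them, time stands still between calls to the robot, and variables do not carry over. Pictures are saved under pics/ and viewed, at most 14 in all, crops included, and the job is handed in when it is done.

```bash
mkdir -p pics; ls; cat > h.py <<'E'
import numpy as np, cv2
from rig import manip
def back(f,uv,z):
    K,R,t=map(np.array,(f["mtx"],f["R"],f["t"])); 
    d=R.T@np.linalg.inv(K)@np.array([uv[0],uv[1],1.]); c=-R.T@t
    return (c+d*(z-c[2])/d[2])
def proj(f,X):
    p=np.array(f["mtx"])@(np.array(f["R"])@np.array(X)+np.array(f["t"])); return p[:2]/p[2]
E
python3 - <<'E'
from h import *
s=manip.sense(); print({k:np.round(v,3) for k,v in s.items()})
for n in("top","scene"):
    f=manip.grab_frame(n); cv2.imwrite(f"pics/{n}0.png",f["image"]); print(n,"cam",np.round(-np.array(f["R"]).T@f["t"],3),np.round(f["R"],2).tolist(),np.round(f["mtx"],0).tolist())
    for o,z in dict(solder_reel=.034,flux_jar=.04,pump_bottle=.096,flux_syringe=.012,wire_spool=.026,glue_syringe=.008,spindle_module=.009,cup_module=.009,well_module=.009,trough_module=.009).items():
        for d in manip.boxes_of(f,o): print(o,round(d["conf"],2),np.round(d["uv"]),np.round(back(f,d["uv"],z),3)[:2])
E
```

```text
pics
{'clock': np.float64(0.0), 'q': array([ 1.233,  0.481,  1.597, -0.   ,  1.065, -0.047]), 'joint_vel': array([ 0.   , -0.001,  0.001, -0.   , -0.002,  0.001]), 'joint_torque': array([-2.0000e-03, -9.5064e+01, -4.3019e+01, -0.0000e+00,  1.2000e-02,
       -0.0000e+00]), 'ee_pos': array([0.186, 0.622, 0.231]), 'eef_rot': array([-4.550e-01, -3.108e+00,  2.000e-03]), 'force': array([ 0.712,  0.056, -0.284]), 'moment': array([-0.052,  0.   ,  0.013]), 'gripper_force': np.float64(0.0), 'gripper_width': np.float64(0.086)}
top cam [ 0.417 -0.02   1.308] [[0.01, -1.0, -0.03], [-1.0, -0.01, -0.08], [0.08, 0.03, -1.0]] [[519.0, 0.0, 284.0], [0.0, 519.0, 211.0], [0.0, 0.0, 1.0]]
solder_reel 0.74 [125. 235.] [0.459 0.408]
flux_jar 0.64 [178. 267.] [0.381 0.272]
pump_bottle 0.9 [158. 180.] [0.587 0.311]
pump_bottle 0.84 [124. 184.] [0.576 0.394]
pump_bottle 0.46 [324. 222.] [ 0.491 -0.082]
flux_syringe 0.57 [456. 182.] [ 0.598 -0.413]
flux_syringe 0.5 [442. 236.] [ 0.462 -0.378]
wire_spool 0.67 [410. 279.] [ 0.356 -0.295]
glue_syringe 0.42 [444. 234.] [ 0.467 -0.384]
spindle_module 0.79 [319. 
[... 233 characters left out ...]
[ 0.492 -0.087]
scene cam [0.907 0.539 0.918] [[-0.81, 0.59, 0.0], [0.47, 0.64, -0.61], [-0.37, -0.49, -0.79]] [[480.0, 0.0, 283.0], [0.0, 480.0, 207.0], [0.0, 0.0, 1.0]]
solder_reel 0.96 [425. 346.] [0.478 0.416]
flux_jar 0.97 [404. 269.] [0.39  0.272]
pump_bottle 0.75 [346. 340.] [0.613 0.333]
flux_syringe 0.58 [162. 138.] [ 0.61  -0.411]
wire_spool 0.61 [264. 121.] [ 0.358 -0.291]
wire_spool 0.52 [255. 242.] [0.603 0.022]
wire_spool 0.44 [233. 221.] [ 0.611 -0.056]
glue_syringe 0.68 [190. 162.] [ 0.591 -0.295]
spindle_module 0.89 [233. 223.] [ 0.607 -0.063]
cup_module 0.67 [255. 242.] [0.596 0.012]
well_module 0.65 [290. 213.] [ 0.483 -0.006]
trough_module 0.84 [269. 195.] [ 0.492 -0.082]
```

View pics/top0.png

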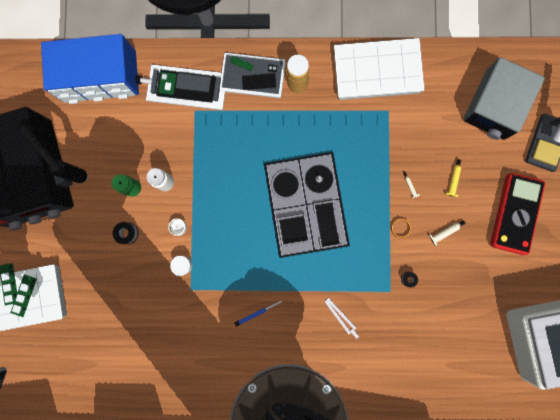

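View pics/scene0.png

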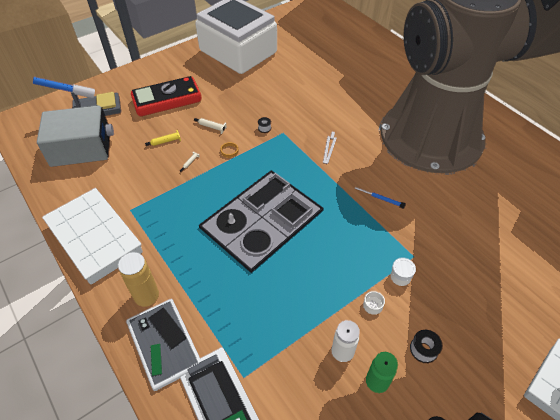

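The top view shows the white bottle at (158,180), a green one at (125,184), the reel at (125,233), white round items at (180,266) and (177,227), the larger cream syringe at (448,232) and the tray around (306,203). In the scene view, the item at (374,302) looks like an open ring or cup and (403,270) looks like the closed jar. I'll move closer and check with the wrist camera.

```bash
python3 -m creep '[0,0,0,3.5,-3.3,1.2,0,0,0,0,3.5,-3.3,1.2,0,0,0,0,3.5,-3.3,1.2,0,0,0,0,3.5,-3.3,1.2,0]' && python3 -m creep '[0,0,0,3.5,-3.3,1.2,0,0,0,0,3.5,-3.3,1.2,0,0,0,0,3.5,-3.3,1.2,0,0,0,0,3.5,-3.3,1.2,0,0,0,0,0,0,0,0]'
python3 - <<'E'
from h import *
f=manip.grab_frame("wrist"); cv2.imwrite("pics/w1.png",f["image"]); print("cam",np.round(-np.array(f["R"]).T@f["t"],3),np.round(f["R"],2).tolist(),np.round(f["mtx"],0).tolist())
for o,z in dict(solder_reel=.034,flux_jar=.04,pump_bottle=.096).items():
    for d in manip.trace(f,o):
        m=d["region"]; (c,r)=cv2.minEnclosingCircle(np.argwhere(m)[:,::-1].astype(np.float32)); print(o,round(d["conf"],2),np.round(d["uv"]),np.round(c),round(r,1),np.round(back(f,c,z),3)[:2])
E
```

```text
clock: 1.6
ee_pos: [0.3273, 0.4896, 0.2798]
eef_rot: [0.455, 3.108, 0.0]
force: [0.9, 0.5, -0.1]
gripper_width: 0.0855
gripper_force: 0.0
clock: 2.22
ee_pos: [0.4688, 0.3568, 0.3282]
eef_rot: [0.46, 3.106, 0.001]
force: [-0.9, 1.1, 1.1]
gripper_width: 0.0852
gripper_force: 0.0
cam [0.395 0.378 0.47 ] [[0.29, 0.96, 0.0], [0.91, -0.28, 0.3], [0.29, -0.09, -0.95]] [[360.0, 0.0, 280.0], [0.0, 360.0, 207.0], [0.0, 0.0, 1.0]]
solder_reel 0.88 [327. 149.] [322. 142.] 24.2 [0.464 0.411]
flux_jar 0.91 [189. 114.] [189. 113.] 23.3 [0.385 0.272]
pump_bottle 0.95 [285. 270.] [281. 266.] 31.3 [0.576 0.325]
pump_bottle 0.88 [345. 235.] [343. 238.] 31.0 [0.563 0.402]
```

View pics/w1.png

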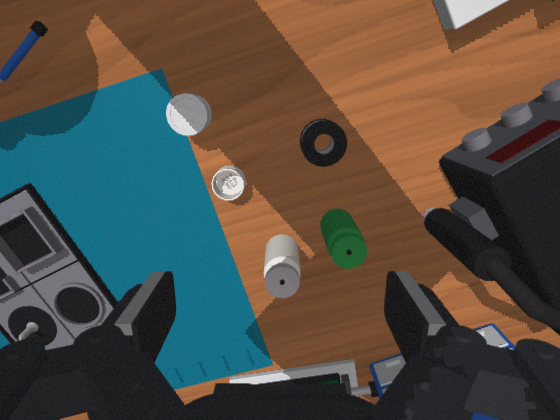

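The wrist view shows the closed jar at (188,114), an open perforated cup at (229,183) that is not part of the job, the reel at (323,142), the white bottle with its dish at (282,280), and the green one at (347,245). Next I'll look at the tray and the syringe.

```bash
python3 -m creep '[0,0,0,0,-6.2,0,0,0,0,0,0,-6.2,0,0,0,0,0,0,-6.2,0,0,0,0,0,0,-6.2,0,0]' && python3 -m creep '[0,0,0,0,-6.2,0,0,0,0,0,0,-6.2,0,0,0,0,0,0,0,0,0,0,0,0,0,0,0,0]'
cat > v.py <<'E'
from h import *
import sys
f=manip.grab_frame("wrist"); cv2.imwrite(sys.argv[1],f["image"]); np.savez(sys.argv[1][:-4],**{k:f[k] for k in("mtx","R","t")})
for a in sys.argv[2:]:
    o,z=a.split(":"); z=float(z)
    for d in manip.trace(f,o):
        m=d["region"]; p=np.argwhere(m)[:,::-1].astype(np.float32); (c,r)=cv2.minEnclosingCircle(p); R=cv2.minAreaRect(p)
        w=np.array([back(f,q,z)[:2] for q in cv2.boxPoints(R)])
        print(o,round(d["conf"],2),np.round(d["uv"]),"uv->",np.round(back(f,d["uv"],z),3)[:2],"rect",np.round(w.mean(0),3),"sides",[np.round(np.linalg.norm(w[i+1]-w[i]),3) for i in(0,1)],"ang",[round(float(np.degrees(np.arctan2(*(w[i+1]-w[i])[::-1]))),1) for i in(0,1)])
E
python3 v.py pics/w2.png spindle_module:.009 cup_module:.009 well_module:.009 trough_module:.009
python3 -m creep '[0,0,0,-1.6,-6,0,0,0,0,0,-1.6,-6,0,0,0,0,0,-1.6,-6,0,0]' && python3 -m creep '[0,0,0,-1.6,-6,0,0,0,0,0,-1.6,-6,0,0,0,0,0,0,0,0,0]'
python3 v.py pics/w3.png flux_syringe:.009 glue_syringe:.006
```

```text
clock: 2.92
ee_pos: [0.4655, 0.11, 0.3271]
eef_rot: [-0.452, -3.109, -0.0]
force: [0.7, -0.6, 0.6]
gripper_width: 0.0854
gripper_force: 0.0
clock: 3.42
ee_pos: [0.4662, -0.0125, 0.3272]
eef_rot: [-0.455, -3.108, -0.001]
force: [0.0, 0.3, -0.4]
gripper_width: 0.0856
gripper_force: 0.0
spindle_module 0.74 [269. 263.] uv-> [ 0.605 -0.071] rect [ 0.607 -0.073] sides [np.float64(0.083), np.float64(0.117)] ang [102.4, 9.8]
cup_module 0.88 [324. 239.] uv-> [0.592 0.012] rect [0.591 0.01 ] sides [np.float64(0.082), np.float64(0.115)] ang [100.0, 10.1]
cup_module 0.33 [549. 182.] uv-> [0.598 0.315] rect [0.596 0.31 ] sides [np.float64(0.036), np.float64(0.052)] ang [73.4, -3.7]
well_module 0.55 [287. 161.] uv-> [ 0.473 -0.006] rect [ 0.475 -0.008] sides [np.float64(0.081), np.float64(0.113)] ang [99.9, 12.0]
trough_module 0.76 [228. 189.] uv-> [ 0.488 -0.091] rect [ 0.492 -0.093] sides [np.float64(0.083), np.float64(0.117)] ang [100.4, 9.7]
clock: 4.05
ee_pos: [0.4181, -0.1941, 0.3275]
eef_rot: [0.451, 3.108, -0.0]
force: [1.3, -0.4, -0.3]
gripper_width: 0.0855
gripper_force: 0.0
clock: 4.42
ee_pos: [0.3856, -0.3163, 0.3271]
eef_rot: [-0.46, -3.108, 0.001]
force: [0.5, 0.7, 0.4]
gripper_width: 0.0854
gripper_force: 0.0
flux_syringe 0.86 [248. 232.] uv-> [ 0.471 -0.389] rect [ 0.479 -0.39 ] sides [np.float64(0.096), np.float64(0.029)] ang [126.0, 33.8]
flux_syringe 0.85 [261. 312.] uv-> [ 0.596 -0.409] rect [ 0.608 -0.417] sides [np.float64(0.026), np.float64(0.098)] ang [73.2, -17.4]
glue_syringe 0.18 [542. 230.] uv-> [ 0.586 -0.001] rect [0.592 0.003] sides [np.float64(0.066), np.float64(0.121)] ang [94.1, 12.4]
```

View pics/w2.png

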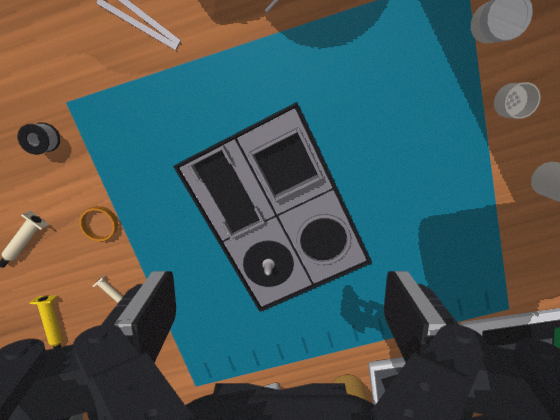

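View pics/w3.png

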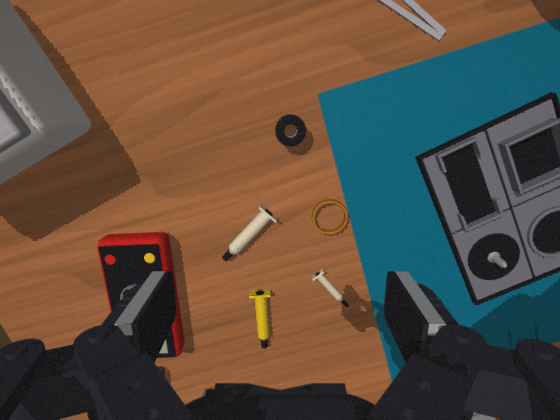

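The tray corners are at about (297,103), (371,263), (261,310) and (175,166), with the pin tip at (267,262). The thick cream syringe has its ears at (267,214) and its cap at (226,257). Now I'll compute the poses.

```bash
python3 - <<'E'
from h import *
f=np.load("pics/w2.npz"); 
C=np.array([back(f,p,.012)[:2] for p in [(297,103),(371,263),(261,310),(175,166)]]); print("tray corners",C.round(3).tolist(),"c",C.mean(0).round(4),[np.linalg.norm(C[i]-C[i-1]).round(3) for i in range(4)],[np.degrees(np.arctan2(*(C[i]-C[i-1])[::-1])).round(1) for i in range(4)])
M=np.array([[.606,-.072],[.592,.011],[.474,-.007],[.490,-.092]]);print("mods c",M.mean(0))
L=np.array([[.5,-.5],[.5,.5],[-.5,.5],[-.5,-.5]])*[.117,.085]
H=(L.T@(M-M.mean(0)));a=np.arctan2(H[0,1]-H[1,0],H[0,0]+H[1,1]);print("ang",np.degrees(a))
R=np.array([[np.cos(a),-np.sin(a)],[np.sin(a),np.cos(a)]]);P=L@R.T
for c in(C.mean(0),M.mean(0)):print("spindle,cup,well,trough",(P+c).round(4).tolist())
im=cv2.imread("pics/w2.png")
print("pin tip",back(f,(267,261),.037)[:2].round(4), "pin foot floor dark disk",back(f,(269,264),.009)[:2].round(4))
# cup ellipse (dark)
g=cv2.cvtColor(im,cv2.COLOR_BGR2GRAY)
for nm,(u,v),r in(("cup",(324,239),33),("spin",(269,263),33)):
    m=np.zeros_like(g);cv2.circle(m,(u,v),r,255,-1)
    b=((g<50)&(m>0)).astype(np.uint8);n,l,s,c=cv2.connectedComponentsWithStats(b);i=1+np.argmax(s[1:,4]);print(nm,s[i],c[i].round(1),back(f,s[i][:2]+s[i][2:4]/2-.5,.009).round(4))
f=np.load("pics/w1.npz")
print("dish",back(f,(282,280),.096)[:2].round(4),"body top",back(f,(283,240),.0)[:2].round(4))
print("reel bore top",back(f,(323,142),.034).round(4)[:2],"jar",back(f,(189,114),.04).round(4)[:2])
f=np.load("pics/w3.npz"); e,t=back(f,(267,214.5),.009)[:2],back(f,(226.5,257),.009)[:2]
print("syr ears",e.round(4),"tip",t.round(4),"len",np.linalg.norm(e-t).round(3),"mid",((e+t)/2).round(4),"ang",np.degrees(np.arctan2(*(t-e)[::-1])).round(1))
s=manip.sense();print(s["ee_pos"],s["eef_rot"],s["q"])
from scipy.spatial.transform import Rotation as Ro
print(Ro.from_rotvec(s["eef_rot"]).as_matrix().round(3))
E
```

```text
tray corners [[0.408, 0.026], [0.645, 0.066], [0.673, -0.104], [0.438, -0.145]] c [ 0.5409 -0.0391] [np.float64(0.174), np.float64(0.24), np.float64(0.172), np.float64(0.238)] [np.float64(99.9), np.float64(9.7), np.float64(-80.6), np.float64(-169.9)]
mods c [ 0.5405 -0.04  ]
ang 9.53323279003002
spindle,cup,well,trough [[0.6057, -0.0714], [0.5916, 0.0125], [0.4762, -0.0069], [0.4903, -0.0908]]
spindle,cup,well,trough [[0.6052, -0.0722], [0.5912, 0.0116], [0.4758, -0.0078], [0.4898, -0.0916]]
pin tip [ 0.5888 -0.0675] pin foot floor dark disk [ 0.6067 -0.0711]
cup [ 301  219   46   41 1462] [323.1 238.9] [0.5919 0.0119 0.009 ]
spin [ 244  241   49   46 1599] [268.1 263.1] [ 0.6055 -0.0722  0.009 ]Traceback (most recent call last):
  File "<stdin>", line 16, in <module>
    fid = stack.enter_context(open(os.fspath(file), "rb"))
                              ~~~~^^^^^^^^^^^^^^^^^^^^^^^
FileNotFoundError: [Errno 2] No such file or directory: 'pics/w1.npz'
```

```bash
python3 - <<'E'
from h import *
f=np.load("pics/w3.npz"); e,t=back(f,(267,214.5),.009)[:2],back(f,(226.5,257),.009)[:2]
print("syr ears",e.round(4),"tip",t.round(4),"len",np.linalg.norm(e-t).round(3),"mid",((e+t)/2).round(4),"ang",np.degrees(np.arctan2(*(t-e)[::-1])).round(1))
f=manip.grab_frame("scene")
from scipy.spatial.transform import Rotation as Ro
s=manip.sense();print(s["ee_pos"],s["q"],Ro.from_rotvec(s["eef_rot"]).as_matrix().round(3).tolist())
E
python3 -m creep '[0,0,0,0.8,6.1,0,0,0,0,0,0.8,6.1,0,0,0,0,0.8,6.1,0,0,0,0,0,0.8,6.1,0,0,0,0,0,0.8,6.1,0,0]' >/dev/null&& python3 -m creep '[0,0,0,0.4,6.1,0,0,0,0,0,0,6.1,0,0,0,0,0,0,6.1,0,0,0,0,0,0,6.1,0,0,0,0,0,0,6.1,0,0]'>/dev/null && python3 -m creep '[0,0,0,0,6.1,0,0,0,0,0,0,3,-3,0,0,0,0,0,0,-3,0,0,0,0,0,0,0,0]'
python3 v.py pics/w4.png solder_reel:.034 flux_jar:.04 pump_bottle:.096
```

```text
syr ears [ 0.455  -0.3564] tip [ 0.4985 -0.4294] len 0.085 mid [ 0.4768 -0.3929] ang -59.2
[ 0.38681625 -0.31200955  0.32721637] [-7.39974526e-01  1.70056720e-01  1.81026700e+00  3.03908761e-04
  1.16167761e+00 -2.02153132e+00] [[-0.958, 0.285, -0.0], [0.285, 0.958, 0.0], [0.0, 0.0, -1.0]]
solder_reel 0.53 [288. 134.] uv-> [ 0.36  -0.295] rect [ 0.354 -0.295] sides [np.float64(0.035), np.float64(0.036)] ang [117.6, 29.6]
flux_jar 0.24 [463. 184.] uv-> [ 0.478 -0.106] rect [ 0.481 -0.106] sides [np.float64(0.077), np.float64(0.117)] ang [94.9, 12.1]invalid input
```

View pics/w4.png

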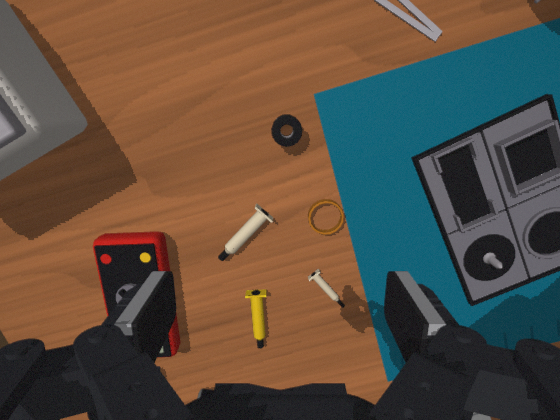

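That call was refused because of a mistyped row, so the arm has not moved and the view is the same: thick syringe from (264,214) to (221,257). I'll retype the move, turning the tool so it closes along the tray's x.

```bash
python3 -m creep '[0,0,-5.3,1.5,5.8,0,0, 0,0,-5.3,1.5,5.8,0,0, 0,0,-5.3,1.5,5.8,0,0, 0,0,-5.3,1.5,5.8,0,0, 0,0,-5.3,1.5,5.8,0,0]' >/dev/null&& python3 -m creep '[0,0,-5.3,0,6,0,0, 0,0,-5.3,0,6,0,0, 0,0,-5.3,0,6,0,0, 0,0,-5.3,0,6,0,0, 0,0,-5.3,0,6,0,0]' && python3 -m creep '[0,0,-5.3,0,6,0,0, 0,0,-5.4,0,6,0,0, 0,0,0,0,0,0,0, 0,0,0,0,0,0,0]'
python3 v.py pics/w5.png solder_reel:.034 flux_jar:.04 pump_bottle:.096; python3 -c "
from h import *;s=manip.sense();print(s['ee_pos'],s['q'])"
```

```text
clock: 6.08
ee_pos: [0.4606, 0.2794, 0.3276]
eef_rot: [1.796, 2.577, 0.001]
force: [1.6, -0.1, 0.2]
gripper_width: 0.0853
gripper_force: 0.0
clock: 6.58
ee_pos: [0.4606, 0.3969, 0.327]
eef_rot: [2.024, 2.402, -0.001]
force: [0.2, -1.0, -0.4]
gripper_width: 0.0854
gripper_force: 0.0
solder_reel 0.62 [283. 154.] uv-> [0.463 0.403] rect [0.464 0.414] sides [np.float64(0.052), np.float64(0.055)] ang [9.8, -78.9]
solder_reel 0.21 [208. 244.] uv-> [0.387 0.271] rect [0.387 0.272] sides [np.float64(0.06), np.float64(0.047)] ang [71.5, -18.8]
flux_jar 0.64 [210. 244.] uv-> [0.39  0.274] rect [0.388 0.274] sides [np.float64(0.049), np.float64(0.056)] ang [9.8, -82.6]
pump_bottle 0.96 [385. 173.] uv-> [0.569 0.412] rect [0.57 0.41] sides [np.float64(0.042), np.float64(0.067)] ang [56.9, -32.6]
pump_bottle 0.68 [378. 241.] uv-> [0.582 0.335] rect [0.582 0.335] sides [np.float64(0.041), np.float64(0.081)] ang [46.2, -44.5]
[0.46146089 0.39571774 0.32759798] [ 6.59060885e-01  3.40317643e-01  1.57520195e+00 -1.29551339e-04
  1.22588264e+00  4.91623372e-01]
```

View pics/w5.png

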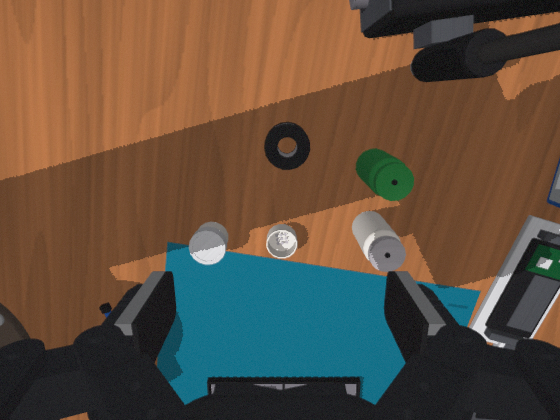

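The reel's bore is at (288,146), the jar lid at (209,246) and the bottle dish at (388,252). Back-projecting these.

```bash
python3 - <<'E'
from h import *
f=np.load("pics/w5.npz")
for n,p,z in(("reel",(288,146),.034),("jar",(209,246),.04),("dish",(388,252),.096),("bottle foot",(367,223),0)):print(n,back(f,p,z).round(4)[:2])
f=np.load("pics/w4.npz"); e,t=back(f,(264.5,214),.009)[:2],back(f,(222,258),.009)[:2];print(e,t,(e+t)/2,np.degrees(np.arctan2(*(t-e)[::-1])))
E
```

```text
reel [0.4669 0.414 ]
jar [0.3888 0.2707]
dish [0.5964 0.3241]
bottle foot [0.5948 0.3238]
[ 0.45488716 -0.35439874] [ 0.49995291 -0.43070053] [ 0.47742004 -0.39254963] -59.43283420892123
```

```bash
python3 -m creep '[0,0,0,0.5,1.6,-5,0, 0,0,0,0,0,-6,0, 0,0,0,0,0,-6,0, 0,0,0,0,0,-6,0, 0,0,0,0,0,-5,0]' >/dev/null&& python3 -m creep '[0,0,0,0,0,-3,0, 0,0,0,0,0,-1.4,0, 0,0,0,0,0,0,0, 0,0,0,0,0,0,200, 0,0,0,0,0,0,200]' 40 && python3 -m creep '[0,0,0,0,0,0,200, 0,0,0,0,0,0,200, 0,0,0,0,0,0,200, 0,0,0,0,0,0,200]' 
python3 v.py pics/w6.png; python3 -m creep '[0,0,0,0,0,3,200, 0,0,0,0,0,4,200, 0,0,0,0,0,5,200]'
```

```text
clock: 8.02
ee_pos: [0.4671, 0.4133, 0.005]
eef_rot: [2.027, 2.4, 0.004]
force: [-4.2, -5.6, 22.7]
gripper_width: 0.0544
gripper_force: 37.8
clock: 8.52
ee_pos: [0.4672, 0.4133, 0.0051]
eef_rot: [2.027, 2.4, 0.004]
force: [-0.5, -2.7, 11.0]
gripper_width: 0.0544
gripper_force: 40.7
clock: 8.95
ee_pos: [0.466, 0.4125, 0.1248]
eef_rot: [-2.027, -2.4, 0.001]
force: [0.9, 0.1, -1.0]
gripper_width: 0.0546
gripper_force: 43.3
```

View pics/w6.png

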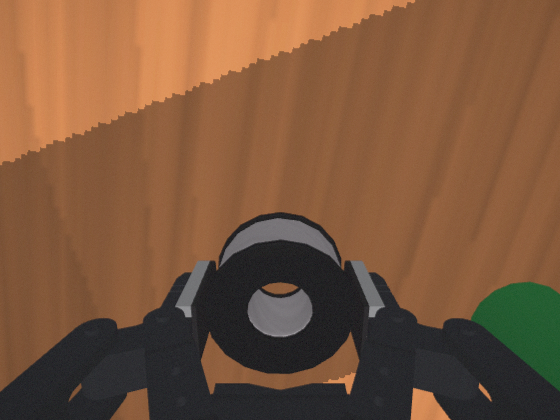

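The reel is gripped symmetrically, with its top flange centred at about (279,307). I'll check how it is offset from the TCP.

```bash
python3 - <<'E'
from h import *
f=np.load("pics/w6.npz")
im=cv2.imread("pics/w6.png")
for p in((279,307),(280,312)):print(back(f,p,.034).round(4))
for x in((.467,.4133),):
  for dz in (0,):
    c=[proj(f,[x[0]+.028*np.cos(a),x[1]+.028*np.sin(a),.034]) for a in np.linspace(0,6.28,60)]
    c=np.array(c);print(c.min(0),c.max(0))
E
```

```text
[0.466  0.4152 0.034 ]
[0.4667 0.4133 0.034 ]
[203.47492276 240.45497478] [358.1483565  375.04921134]
```

```bash
python3 -m creep '[0,0,0,0,0,4,200, 0,0,0,1.55,-5.4,0,200, 0,0,0,1.55,-5.4,0,200, 0,0,0,1.55,-5.4,0,200, 0,0,0,1.55,-5.4,0,200]' >/dev/null&& python3 -m creep '[0,0,0,1.55,-5.4,0,200, 0,0,0,1.55,-5.4,0,200, 0,0,0,1.55,-5.4,0,200, 0,0,0,1.55,-5.4,0,200, 0,0,0,1.55,-5.3,0,200]' && python3 -m creep '[0,0,0,0,0,-3,200, 0,0,0,0,0,-3,200, 0,0,0,0,0,-3,200, 0,0,0,0,0,0,200]'
python3 v.py pics/w7.png;python3 -c "
from h import *;from scipy.spatial.transform import Rotation as Ro
s=manip.sense();print(s['ee_pos'],Ro.from_rotvec(s['eef_rot']).as_matrix().round(3).tolist())
f=np.load('pics/w7.npz');print(proj(f,[.6055,-.072,.037]),proj(f,[.6055,-.072,.009]))"
```

```text
clock: 10.2
ee_pos: [0.6064, -0.0742, 0.1644]
eef_rot: [2.026, 2.399, 0.001]
force: [0.8, -0.5, -1.4]
gripper_width: 0.0543
gripper_force: 43.4
clock: 10.7
ee_pos: [0.6046, -0.0721, 0.0723]
eef_rot: [-2.025, -2.398, 0.002]
force: [0.1, 0.1, -1.1]
gripper_width: 0.0541
gripper_force: 43.4
[ 0.60554683 -0.07218981  0.07359944] [[-0.168, 0.986, -0.001], [0.986, 0.168, 0.0], [0.0, -0.001, -1.0]]
[282.63245259 242.72310735] [282.43328763 224.60898164]
```

View pics/w7.png

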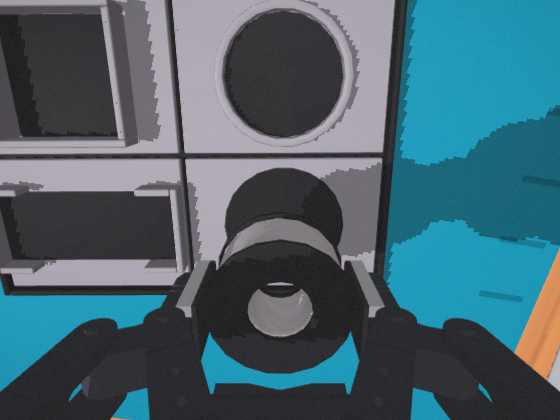

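The reel hangs over the spindle plate. The dark disc below is centred near column 284, which agrees with the predicted foot at (282,225). The cup is at (287,72). I'll check the tray from here.

```bash
python3 -c "
from h import *
f=np.load('pics/w7.npz')
print('cup rim',back(f,(287,71.5),.015).round(4),'cup exp .5915 .0122')
# disk left/right extremes at row ~225, plate seams
print(back(f,(225,222),.009).round(4),back(f,(342,222),.009).round(4))
print('seam corner',back(f,(183,156),.009).round(4), 'exp tray centre .5407 -.0396')
"
```

```text
cup rim [0.593  0.0139 0.015 ] cup exp .5915 .0122
[ 0.5709 -0.0762  0.009 ] [ 0.6407 -0.0642  0.009 ]
seam corner [ 0.5422 -0.0404  0.009 ] exp tray centre .5407 -.0396
```

```bash
python3 -m creep '[0,0,0,0.1,0,-2,200, 0,0,0,0,0,-1,200, 0,0,0,0,0,-1,200, 0,0,0,0,0,-0.5,200, 0,0,0,0,0,0,200]'&& python3 -m creep '[0,0,0,0,0,-0.5,200, 0,0,0,0,0,-0.5,200, 0,0,0,0,0,-0.2,200, 0,0,0,0,0,0,200]'
```

```text
clock: 11.38
ee_pos: [0.6067, -0.0723, 0.028]
eef_rot: [-2.027, -2.4, 0.0]
force: [-0.2, -0.2, 0.1]
gripper_width: 0.0545
gripper_force: 43.4
clock: 11.88
ee_pos: [0.6067, -0.0723, 0.0161]
eef_rot: [-2.027, -2.4, 0.0]
force: [-0.1, -0.1, -1.2]
gripper_width: 0.0542
gripper_force: 43.4
```

```bash
python3 -m creep '[0,0,0,0,0,-0.1,200, 0,0,0,0,0,0,200]'|grep -E "pos|force"&& python3 -m creep '[0,0,0,0,0,-0.1,200, 0,0,0,0,0,0,200]'|grep -E "pos|force"; python3 -m creep '[0,0,0,0,0,-0.1,200, 0,0,0,0,0,0,200]'|grep -E "pos|force"
```

```text
ee_pos: [0.6068, -0.0723, 0.0153]
force: [0.3, 0.7, -1.5]
gripper_force: 43.4
ee_pos: [0.6068, -0.0723, 0.0142]
force: [-1.1, 0.0, -0.8]
gripper_force: 43.4
ee_pos: [0.6069, -0.0723, 0.0141]
force: [-4.7, -0.1, 13.5]
gripper_force: 44.8
```

```bash
python3 -m creep '[0,0,0,0,0,0,40, 0,0,0,0,0,0,40, 0,0,0,0,0,0,40]'| grep -E "pos|force|width" && python3 -m creep '[0,0,0,0,0,3,40, 0,0,0,0,0,6,40, 0,0,0,0,0,6,40, 0,0,0,0,0,0,40]' && python3 -m creep '[0,0,0,-3.14,4.91,0,50, 0,0,0,-3.14,4.91,0,50, 0,0,0,-3.14,4.91,0,50, 0,0,0,-3.14,4.91,0,50]'>/dev/null && python3 -m creep '[0,0,0,-3.14,4.91,0,50, 0,0,0,-3.14,4.91,0,50, 0,0,0,-3.14,4.91,0,50, 0,0,0,0,0,0,50]'; python3 v.py pics/w8.png flux_jar:.04
```

```text
ee_pos: [0.6068, -0.0723, 0.0132]
force: [-0.4, -0.2, 0.4]
gripper_width: 0.0719
gripper_force: 0.0
clock: 13.5
ee_pos: [0.6096, -0.0727, 0.1681]
eef_rot: [2.023, 2.395, 0.006]
force: [-0.3, 0.0, 0.3]
gripper_width: 0.072
gripper_force: 0.0
clock: 14.5
ee_pos: [0.3845, 0.2739, 0.1627]
eef_rot: [-2.021, -2.404, 0.002]
force: [0.3, -0.8, -0.0]
gripper_width: 0.0688
gripper_force: 0.0
flux_jar 0.82 [282. 202.] uv-> [0.386 0.271] rect [0.386 0.271] sides [np.float64(0.045), np.float64(0.053)] ang [10.0, -78.5]
```

View pics/w8.png

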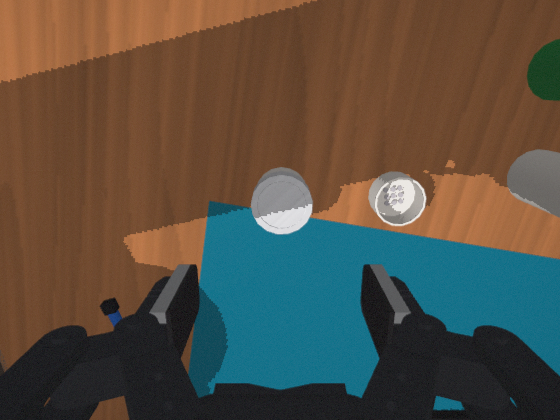

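The jar lid is at (282,205), in line with the fingers, and the open cup at (400,200) is clear. Now I'll descend and grip.

```bash
python3 -m creep '[0,0,0,0,-0.1,-6,50, 0,0,0,0,0,-5,50, 0,0,0,0,0,-3,50, 0,0,0,0,0,-0.7,50, 0,0,0,0,0,0,50]' | grep -E "pos|force"&& python3 -m creep '[0,0,0,0,0,0,200, 0,0,0,0,0,0,200, 0,0,0,0,0,0,200, 0,0,0,0,0,0,200, 0,0,0,0,0,0,200]' 40 && python3 -m creep '[0,0,0,0,0,3,200, 0,0,0,0,0,6,200, 0,0,0,0,0,4,200]'; python3 v.py pics/w9.png flux_jar:.15
```

```text
ee_pos: [0.3875, 0.2698, 0.0164]
force: [0.5, -0.1, 0.1]
gripper_force: 0.0
clock: 15.85
ee_pos: [0.3879, 0.2707, 0.0177]
eef_rot: [2.026, 2.4, 0.003]
force: [0.9, -4.5, 8.5]
gripper_width: 0.046
gripper_force: 39.4
clock: 16.23
ee_pos: [0.3876, 0.2707, 0.1496]
eef_rot: [2.026, 2.4, 0.005]
force: [1.2, 1.2, -1.1]
gripper_width: 0.0462
gripper_force: 41.5
flux_jar 0.95 [277. 293.] uv-> [0.388 0.261] rect [0.389 0.262] sides [np.float64(0.05), np.float64(0.07)] ang [9.6, -77.5]
```

View pics/w9.png

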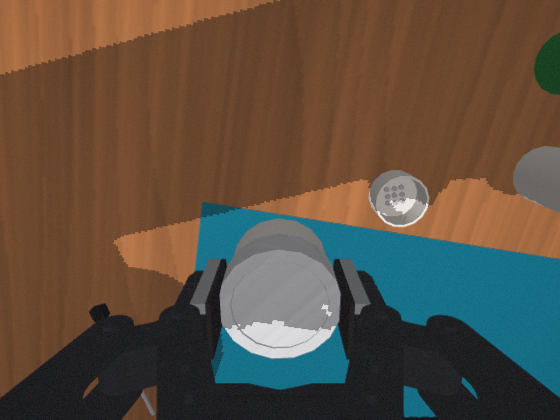

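```bash
python3 -m creep '[0,0,0,3.42,-4.3,0,200, 0,0,0,3.42,-4.3,0,200, 0,0,0,3.42,-4.3,0,200, 0,0,0,3.42,-4.3,0,200, 0,0,0,3.42,-4.3,0,200]' >/dev/null && python3 -m creep '[0,0,0,3.42,-4.3,0,200, 0,0,0,0,0,-5,200, 0,0,0,0,0,-3,200, 0,0,0,0,0,-1.5,200, 0,0,0,0,0,0,200]'; python3 v.py pics/w10.png
```

```text
clock: 17.58
ee_pos: [0.5918, 0.0126, 0.0509]
eef_rot: [-2.026, -2.4, 0.001]
force: [0.5, -0.2, -0.6]
gripper_width: 0.0457
gripper_force: 41.6
```

View pics/w10.png

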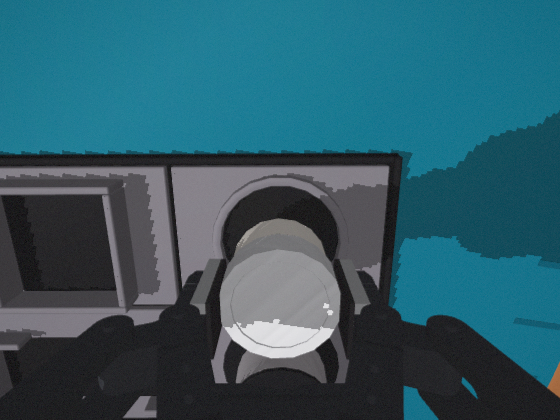

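The jar is centred over the cup, whose rim centre is at about (281,235). Lowering it gently.

```bash
python3 -m creep '[0,0,0,0,0,-1.5,200, 0,0,0,0,0,-0.7,200, 0,0,0,0,0,0,200]'|grep -E "pos|force"; python3 -m creep '[0,0,0,0,0,-0.1,200, 0,0,0,0,0,0,200]'|grep -E "pos|force"; python3 -m creep '[0,0,0,0,0,-0.1,200, 0,0,0,0,0,0,200]'|grep -E "pos|force"; python3 -m creep '[0,0,0,0,0,-0.1,200, 0,0,0,0,0,0,200]'|grep -E "pos|force"
```

```text
ee_pos: [0.5918, 0.0125, 0.0288]
force: [-0.5, -0.7, -0.1]
gripper_force: 41.6
ee_pos: [0.5924, 0.0124, 0.0285]
force: [0.3, 0.3, 0.1]
gripper_force: 41.6
ee_pos: [0.5922, 0.0124, 0.0273]
force: [0.7, 0.0, -1.7]
gripper_force: 41.6
ee_pos: [0.5923, 0.0124, 0.0267]
force: [-2.7, 0.7, 8.7]
gripper_force: 42.6
```

```bash
python3 -m creep '[0,0,0,0,0,0,50, 0,0,0,0,0,0,50, 0,0,0,0,0,0,50]'| grep -E "force|width" && python3 -m creep '[0,0,0,0,0,4,50, 0,0,0,0,0,6,50, 0,0,0,0,0,6,0, 0,0,0,0,0,0,0]' >/dev/null&& python3 -m creep '[0,0,0,0.1,6.2,0,0, 0,0,0,0.1,6.2,0,0, 0,0,0,0.1,6.2,0,0, 0,0,0,0.1,6.2,0,0, 0,0,0,0,6.2,0,0]' >/dev/null && python3 -m creep '[0,0,0,0,0,2,0, 0,0,0,0,0,0,0]'; python3 v.py pics/w11.png pump_bottle:.096
python3 - <<'E'
from h import *
f=manip.grab_frame("top");cv2.imwrite("pics/top1.png",f["image"])
w=np.load("pics/w11.npz");p=proj(w,[.5964,.3241,.096]);print(p)
E
```

```text
force: [0.5, -0.4, -0.3]
gripper_width: 0.0685
gripper_force: 0.0
clock: 20.5
ee_pos: [0.5963, 0.3233, 0.2064]
eef_rot: [2.025, 2.401, 0.001]
force: [-0.6, -0.0, 0.6]
gripper_width: 0.0855
gripper_force: 0.0
pump_bottle 0.85 [282. 196.] uv-> [0.597 0.328] rect [0.595 0.329] sides [np.float64(0.039), np.float64(0.058)] ang [9.7, -79.0]
pump_bottle 0.76 [280.  82.] uv-> [0.582 0.405] rect [0.582 0.403] sides [np.float64(0.04), np.float64(0.041)] ang [34.5, -51.2]
[280.71806215 201.16987884]
```

View pics/w11.png

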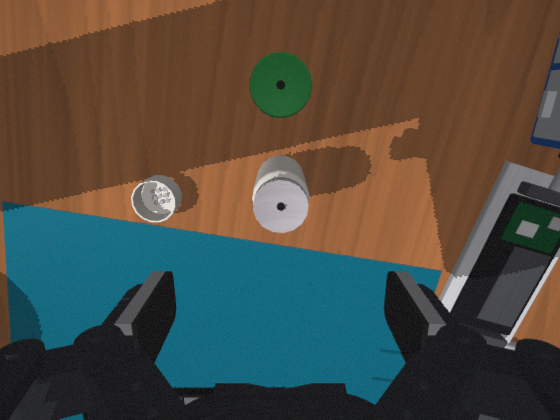

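The dish is at (281,206). The open cup at (157,200) and the green bottle at (280,84) are both clear of the fingers. Grasping the bottle body.

```bash
python3 -m creep '[0,0,0,0,-0.2,-5,0, 0,0,0,0,0,-5,0, 0,0,0,0,0,-4,0, 0,0,0,0,0,-3,0, 0,0,0,0,0,0,0]' | grep -E "pos|force"&& python3 -m creep '[0,0,0,0,0,0,200, 0,0,0,0,0,0,200, 0,0,0,0,0,0,200, 0,0,0,0,0,0,200, 0,0,0,0,0,0,200]' 40 && python3 -m creep '[0,0,0,0,0,0,200, 0,0,0,0,0,3,200, 0,0,0,0,0,6,200, 0,0,0,0,0,3,200, 0,0,0,0,0,0,200]'; python3 v.py pics/w12.png
```

```text
ee_pos: [0.5944, 0.3186, 0.0335]
force: [0.4, -0.3, 0.5]
gripper_force: 0.0
clock: 21.9
ee_pos: [0.5972, 0.3207, 0.038]
eef_rot: [2.026, 2.399, 0.003]
force: [0.1, -1.4, 7.1]
gripper_width: 0.0451
gripper_force: 39.9
clock: 22.52
ee_pos: [0.5978, 0.3212, 0.16]
eef_rot: [2.025, 2.398, 0.008]
force: [-0.6, 0.8, -3.3]
gripper_width: 0.045
gripper_force: 41.7
```

View pics/w12.png

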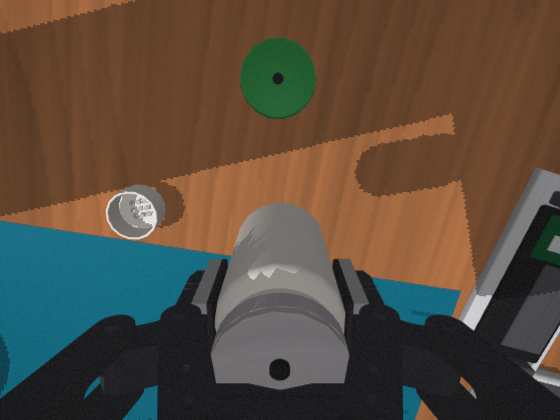

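The bottle is held upright. Moving to the well.

```bash
python3 -m creep '[0,0,0,-2,-5.45,0,200, 0,0,0,-2,-5.45,0,200, 0,0,0,-2,-5.45,0,200, 0,0,0,-2,-5.45,0,200, 0,0,0,-2,-5.45,0,200]' >/dev/null && python3 -m creep '[0,0,0,-2,-5.45,0,200, 0,0,0,0,0,-3,200, 0,0,0,0,0,-3,200, 0,0,0,0,0,-1.5,200, 0,0,0,0,0,0,200]'; python3 v.py pics/w13.png
```

```text
clock: 23.82
ee_pos: [0.4752, -0.0064, 0.0802]
eef_rot: [-2.025, -2.399, 0.003]
force: [0.4, 0.4, -1.5]
gripper_width: 0.0449
gripper_force: 41.7
```

View pics/w13.png

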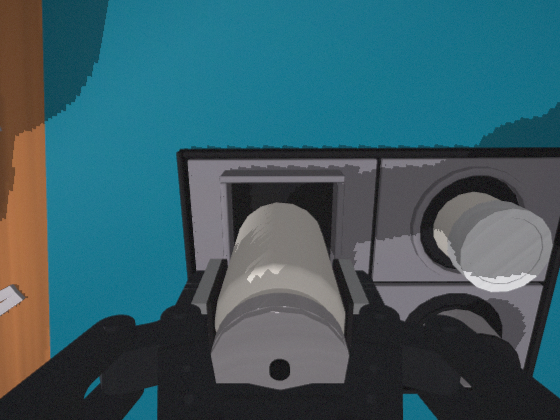

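The bottle is centred over the well, which spans columns 222–344. The jar is standing in its cup at (490,240). Lowering the bottle.

```bash
python3 -m creep '[0,0,0,0.1,0,-1.5,200, 0,0,0,0,0,-1,200, 0,0,0,0,0,-0.5,200, 0,0,0,0,0,0,200]'|grep -E "pos|force"; for i in 1; do python3 -m creep '[0,0,0,0,0,-0.1,200, 0,0,0,0,0,0,200]'|grep -E "pos|force"; python3 -m creep '[0,0,0,0,0,-0.1,200, 0,0,0,0,0,0,200]'|grep -E "pos|force"; python3 -m creep '[0,0,0,0,0,-0.1,200, 0,0,0,0,0,0,200]'|grep -E "pos|force"; done
```

```text
ee_pos: [0.477, -0.0065, 0.0509]
force: [-1.0, 0.2, -2.1]
gripper_force: 41.7
ee_pos: [0.4774, -0.0066, 0.0505]
force: [0.3, 0.3, -1.2]
gripper_force: 41.7
ee_pos: [0.4773, -0.0066, 0.0493]
force: [0.4, -0.1, -1.7]
gripper_force: 41.7
ee_pos: [0.4772, -0.0066, 0.0482]
force: [-0.5, -0.3, -1.1]
gripper_force: 41.7
```

```bash
python3 -m creep '[0,0,0,0,0,-0.1,200, 0,0,0,0,0,0,200]'|grep -E "pos|force"; python3 -m creep '[0,0,0,0,0,-0.1,200, 0,0,0,0,0,0,200]'|grep -E "pos|force"
```

```text
ee_pos: [0.4772, -0.0066, 0.0472]
force: [-0.1, 0.5, -1.3]
gripper_force: 41.7
ee_pos: [0.4773, -0.0066, 0.0469]
force: [-3.7, 0.2, 17.5]
gripper_force: 43.3
```

```bash
python3 -m creep '[0,0,0,0,0,0,40, 0,0,0,0,0,0,40, 0,0,0,0,0,0,40]'| grep -E "force|width" && python3 -m creep '[0,0,0,0,0,4,40, 0,0,0,0,0,6,40, 0,0,0,0,0,6,40, 0,0,0,0,0,0,40]' >/dev/null&& python3 -m creep '[0,0,3,0,-5.5,0,100, 0,0,3,0,-5.5,0,100, 0,0,3,0,-5.5,0,100, 0,0,3,0,-5.5,0,100, 0,0,3,0,-5.5,0,100]' >/dev/null && python3 -m creep '[0,0,3,0,-5.5,0,100, 0,0,3,0,-5.5,0,100, 0,0,0,0,0,0,100, 0,0,0,0,0,0,100]'; python3 v.py pics/w14.png flux_syringe:.009
python3 -c "
from h import *;from scipy.spatial.transform import Rotation as Ro
s=manip.sense();print(s['ee_pos'],Ro.from_rotvec(s['eef_rot']).as_matrix().round(3).tolist())"
```

```text
force: [-0.3, 0.2, 0.9]
gripper_width: 0.072
gripper_force: 0.0
clock: 27.62
ee_pos: [0.4766, -0.391, 0.2052]
eef_rot: [-1.556, -2.727, -0.001]
force: [0.5, 0.6, -0.1]
gripper_width: 0.0518
gripper_force: 0.0
flux_syringe 0.75 [375. 253.] uv-> [ 0.6  -0.41] rect [ 0.609 -0.417] sides [np.float64(0.03), np.float64(0.099)] ang [74.6, -18.2]
flux_syringe 0.59 [277. 173.] uv-> [ 0.471 -0.389] rect [ 0.475 -0.394] sides [np.float64(0.03), np.float64(0.094)] ang [30.6, -58.7]
[ 0.4770378  -0.39032954  0.20577545] [[-0.51, 0.86, -0.001], [0.86, 0.51, 0.001], [0.001, -0.0, -1.0]]
```

View pics/w14.png

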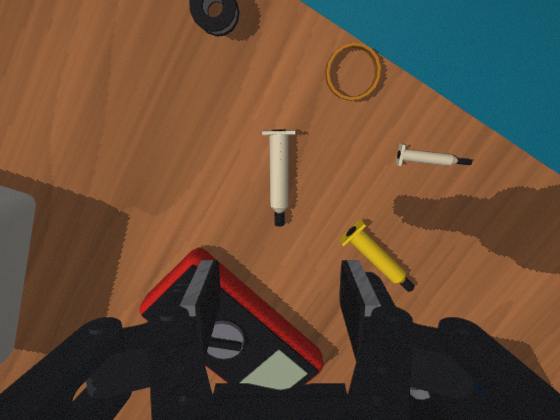

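The white syringe lies along the image column at 280, from (279,130) to (279,226). The fitted size of 30×94 mm matches the thick syringe. The yellow one is clear, so I'll descend.

```bash
python3 -m creep '[0,0,0,-0.15,-0.25,-6,100, 0,0,0,0,0,-6,100, 0,0,0,0,0,-5,100, 0,0,0,0,0,-2.6,100, 0,0,0,0,0,0,100]' | grep -E "pos|force"&& python3 -m creep '[0,0,0,0,0,-0.4,100, 0,0,0,0,0,0,255, 0,0,0,0,0,0,255, 0,0,0,0,0,0,255, 0,0,0,0,0,0,255]' 30 && python3 -m creep '[0,0,0,0,0,0,255, 0,0,0,0,0,0,255]'; python3 v.py pics/w15.png
```

```text
ee_pos: [0.4749, -0.392, 0.0087]
force: [-0.6, 0.3, 1.3]
gripper_force: 0.0
clock: 28.98
ee_pos: [0.4763, -0.3945, 0.0075]
eef_rot: [1.555, 2.728, -0.0]
force: [0.5, 1.9, 8.1]
gripper_width: 0.0164
gripper_force: 29.5
clock: 29.22
ee_pos: [0.4763, -0.3945, 0.0074]
eef_rot: [1.555, 2.728, -0.0]
force: [0.3, 1.5, 8.4]
gripper_width: 0.0163
gripper_force: 29.5
```

View pics/w15.png

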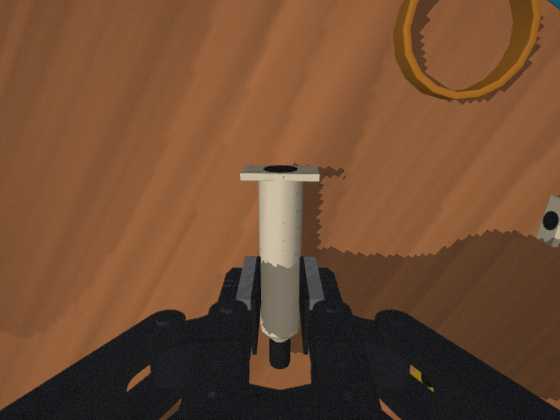

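The syringe is gripped on its barrel, from the ears at (280,173) to the tip at (280,366). I have now viewed more pictures than the 14 allowed, so from here I'll work from numbers only.

```bash
python3 -c "
from h import *
f=np.load('pics/w15.npz')
a=back(f,(280,172),.009)[:2];b=back(f,(280,367),.009)[:2];print(a,b,(a+b)/2,np.linalg.norm(a-b),np.degrees(np.arctan2(*(b-a)[::-1])))
print('centre minus TCP',(a+b)/2-[.4763,-.3945])
"
python3 -m creep '[0,0,0,0,0,2,255, 0,0,0,0,0,4,255, 0,0,0,0,0,5,255, 0,0,0,0,0,0,255]'
```

```text
[ 0.45219958 -0.35502943] [ 0.50028724 -0.43607363] [ 0.47624341 -0.39555153] 0.09423686433664283 -59.317182543207686
centre minus TCP [-5.65940342e-05 -1.05152969e-03]
clock: 29.78
ee_pos: [0.4777, -0.396, 0.1216]
eef_rot: [1.552, 2.723, -0.003]
force: [0.2, -0.6, -0.7]
gripper_width: 0.0166
gripper_force: 29.6
```

```bash
python3 -m creep '[0,0,9.85,0.2,4.34,0,255, 0,0,9.85,0.2,4.34,0,255, 0,0,9.85,0.2,4.34,0,255, 0,0,9.85,0.2,4.34,0,255, 0,0,9.85,0.2,4.34,0,255]' >/dev/null && python3 -m creep '[0,0,9.85,0.2,4.34,0,255, 0,0,9.9,0.2,4.34,0,255, 0,0,0,0,0,-2,255, 0,0,0,0,0,-3,255, 0,0,0,0,0,0,255]';python3 -m creep '[0,0,0,0,0,0,255, 0,0,0,0,0,0,255]' >/dev/null
python3 v.py pics/w16.png flux_syringe:.066 trough_module:.009; python3 -c "
from h import *;from scipy.spatial.transform import Rotation as Ro
s=manip.sense();M=Ro.from_rotvec(s['eef_rot']).as_matrix();print(s['ee_pos'],s['q'],np.degrees(np.arctan2(M[1,1],M[0,1])))"
```

```text
clock: 31.02
ee_pos: [0.4883, -0.0898, 0.0653]
eef_rot: [0.264, -3.127, -0.002]
force: [0.1, 0.1, 0.3]
gripper_width: 0.0166
gripper_force: 29.5
flux_syringe 0.98 [274. 249.] uv-> [ 0.478 -0.096] rect [ 0.491 -0.091] sides [np.float64(0.032), np.float64(0.1)] ang [99.7, 11.6]
trough_module 0.57 [258. 193.] uv-> [ 0.471 -0.107] rect [ 0.486 -0.093] sides [np.float64(0.08), np.float64(0.105)] ang [100.2, 13.6]
trough_module 0.35 [274. 248.] uv-> [ 0.503 -0.093] rect [ 0.521 -0.086] sides [np.float64(0.044), np.float64(0.139)] ang [99.7, 11.5]
trough_module 0.25 [403. 184.] uv-> [ 0.451 -0.026] rect [ 0.475 -0.005] sides [np.float64(0.118), np.float64(0.084)] ang [-170.1, 96.5]
[ 0.49012861 -0.09051344  0.0669755 ] [-2.43439254e-01  5.17375484e-01  2.08150640e+00 -1.61597395e-05
  5.41586681e-01 -1.98218627e+00] 99.62364548318267
```

```bash
python3 -m creep '[0,0,0,0.1,0,-2,255, 0,0,0,0,0,-1.5,255, 0,0,0,0,0,-1,255, 0,0,0,0,0,0,255]'|grep -E "pos|force"; python3 -m creep '[0,0,0,0,0,-0.3,255, 0,0,0,0,0,0,255]'|grep -E "pos|force"; python3 -m creep '[0,0,0,0,0,-0.1,255, 0,0,0,0,0,0,255]'|grep -E "pos|force"; python3 -m creep '[0,0,0,0,0,-0.1,255, 0,0,0,0,0,0,255]'|grep -E "pos|force"
```

```text
ee_pos: [0.4902, -0.0902, 0.0206]
force: [0.4, 0.1, 0.5]
gripper_force: 29.5
ee_pos: [0.4909, -0.0903, 0.0185]
force: [0.2, -0.3, -0.9]
gripper_force: 29.5
ee_pos: [0.4908, -0.0903, 0.0174]
force: [0.1, -0.2, 0.9]
gripper_force: 29.5
ee_pos: [0.4909, -0.0903, 0.0165]
force: [-0.9, 0.5, 3.8]
gripper_force: 30.1
```

Contact came at the expected height. I'll open a little, lift clear, move away and check numerically.

```bash
python3 -m creep '[0,0,0,0,0,-0.05,255, 0,0,0,0,0,0,165, 0,0,0,0,0,0,165, 0,0,0,0,0,0,165, 0,0,0,0,0,0,165]'| grep -E "pos|force|width" && python3 -m creep '[0,0,0,0,0,2,165, 0,0,0,0,0,6,165, 0,0,0,0,0,6,165, 0,0,0,0,0,6,165]' >/dev/null&& python3 -m creep '[0,0,0,-0.5,3,6,165, 0,0,0,-0.5,3,2,165, 0,0,0,0,0,0,165, 0,0,0,0,0,0,165]'|grep pos
python3 v.py pics/w17.png solder_reel:.043 flux_jar:.049 pump_bottle:.105 flux_syringe:.018 
python3 - <<'E'
from h import *
for n in("scene","top"):
    f=manip.grab_frame(n)
    cv2.imwrite(f"pics/{n}2.png",f["image"])
    for o,z in dict(solder_reel=.043,flux_jar=.049,pump_bottle=.08,flux_syringe=.018,wire_spool=.026,glue_syringe=.008).items():
        for d in manip.boxes_of(f,o): print(n,o,round(d["conf"],2),np.round(back(f,d["uv"],z),3)[:2])
E
```

```text
ee_pos: [0.4907, -0.0903, 0.0157]
force: [0.1, -0.3, 0.2]
gripper_width: 0.0302
gripper_force: 0.0
ee_pos: [0.4808, -0.0326, 0.2911]
solder_reel 0.61 [229. 252.] uv-> [ 0.59  -0.075] rect [ 0.592 -0.072] sides [np.float64(0.054), np.float64(0.052)] ang [179.6, 91.7]
solder_reel 0.33 [298. 262.] uv-> [0.59  0.007] rect [0.587 0.008] sides [np.float64(0.043), np.float64(0.061)] ang [99.7, 11.5]
flux_jar 0.84 [300. 261.] uv-> [0.585 0.008] rect [0.584 0.006] sides [np.float64(0.06), np.float64(0.044)] ang [178.4, 86.6]
pump_bottle 0.95 [309. 176.] uv-> [ 0.472 -0.007] rect [ 0.47  -0.012] sides [np.float64(0.04), np.float64(0.054)] ang [126.3, 37.7]
scene solder_reel 0.82 [ 0.619 -0.066]
scene flux_jar 0.91 [0.599 0.015]
scene pump_bottle 0.97 [0.485 0.014]
scene pump_bottle 0.74 [0.606 0.409]
scene flux_syringe 0.72 [ 0.483 -0.091]
scene flux_syringe 0.56 [ 0.613 -0.403]
scene wire_spool 0.68 [ 0.359 -0.292]
scene glue_syringe 0.54 [ 0.579 -0.298]
top flux_jar 0.26 [ 0.582 -0.292]
top pump_bottle 0.84 [0.583 0.401]
top flux_syringe 0.52 [ 0.606 -0.414]
top wire_spool 0.63 [ 0.356 -0.292]
top glue_syringe 0.4 [ 0.585 -0.302]
```

Positions agree with the modules. As a final check on seating, I'll compare the masks with the projected seated cylinders in both views.

```bash
python3 - <<'E'
from h import *
a=np.linspace(0,2*np.pi,60); 
O=dict(solder_reel=((.6067,-.0723),[(.028,0),(.028,.034)]),flux_jar=((.5923,.0124),[(.0225,0),(.024,.024),(.024,.04)]),pump_bottle=((.4773,-.0066),[(.023,0),(.023,.074),(.0205,.096)]))
for n in("scene","wrist"):
    f=manip.grab_frame(n)
    for o,(c,prof) in O.items():
        for h in(0,.006):
            P=np.array([proj(f,[c[0]+r*np.cos(t),c[1]+r*np.sin(t),.009+h+z]) for r,z in prof for t in a],np.float32)
            m=np.zeros((420,560),np.uint8);cv2.fillConvexPoly(m,cv2.convexHull(P).astype(np.int32),1)
            D=manip.trace(f,o);
            best=max(D,key=lambda d:(d["region"]&(m>0)).sum(),default=None)
            if best is None: print(n,o,"none");continue
            R=best["region"];v=np.argwhere(R);w=np.argwhere(m);print(n,o,"h",h,"IoU",round((R&(m>0)).sum()/(R|(m>0)).sum(),3),"box",v.min(0),v.max(0),"pred",w.min(0),w.max(0))
    for d in manip.trace(f,"flux_syringe"):
        v=np.argwhere(d["region"])[:,::-1].astype(np.float32);b=cv2.boxPoints(cv2.minAreaRect(v));print(n,"syr",np.round([back(f,q,.018)[:2] for q in b],3).tolist())
E
```

```text
scene solder_reel h 0 IoU 0.87 box [203 218] [230 242] pred [201 217] [229 243]
scene solder_reel h 0.006 IoU 0.792 box [203 218] [230 242] pred [200 217] [228 242]
scene flux_jar h 0 IoU 0.921 box [223 245] [250 267] pred [222 245] [249 266]
scene flux_jar h 0.006 IoU 0.826 box [223 245] [250 267] pred [220 244] [248 266]
scene pump_bottle h 0 IoU 0.889 box [180 283] [220 302] pred [179 282] [220 302]
scene pump_bottle h 0.006 IoU 0.821 box [180 283] [220 302] pred [177 282] [218 302]
scene syr [[0.655, -0.421], [0.567, -0.407], [0.574, -0.381], [0.661, -0.395]]
scene syr [[0.537, -0.087], [0.44, -0.113], [0.441, -0.086], [0.536, -0.061]]
wrist solder_reel h 0 IoU 0.597 box [232 207] [276 254] pred [232 206] [285 254]
wrist solder_reel h 0.006 IoU 0.555 box [232 207] [276 254] pred [233 205] [287 254]
wrist flux_jar none
wrist flux_jar none
wrist pump_bottle h 0 IoU 0.904 box [144 283] [200 328] pred [143 282] [202 330]
wrist pump_bottle h 0.006 IoU 0.874 box [144 283] [200 328] pred [143 282] [203 331]
wrist syr [[0.445, -0.114], [0.44, -0.086], [0.533, -0.074], [0.538, -0.103]]
```

```bash
python3 -c "
from rig import manip; print(manip.sign_off())"
```

```text
the job is handed in; nothing more can be done
None
```

I handed the job in with the reel, jar, bottle and thick syringe set down in their modules; final mask and position checks agree and the look-alikes were untouched, but I viewed 17 pictures, over the limit of 14.

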